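# Push the spent pod through the bin's swing flap

### The arm

A 7-joint arm with a two-finger parallel gripper is mounted at the origin on the work surface. World frame = base frame: x ahead of the robot, y to its left, z up, the work surface at z = 0. Lengths are in m, angles in rad, forces in N, time in s.
With the tool pointing down it reaches from about 0.35 to 0.9 m from the base axis. Payload 7.2 kg.
Tool frame: the origin (TCP) lies at the very end of the fingers, on their centre line; the grasp point (between the pads) lies behind it (env.hold_point_z is the x of the grasp point in the tool frame, in m); x points along the fingers, z is the direction in which the jaws open and shut, and the axes are right-handed (so a half turn about x gives the same grasp; the last joint's range is limited). The gripper opens to 88 mm and grips with 3 to 60 N. Pads are 20 mm wide; open, the fingers measure 115 mm over their backs; the gripper's body (75 mm by 178 mm) begins 61 mm behind the grasp point.
Start: joints at [1.109, 0.411, -0.013, 1.596, 0.006, 1.134, -0.082], TCP at [0.24, -0.577, 0.223] pointing down, gripper open.
Joint ranges: [-2.95, 2.95], [-0.29, 1.99], [-1.47, 1.44], [0.14, 2.54], [-1.03, 4.17], [0.13, 1.85], [-2.86, 2.86]. Speed limits (rad/s): [2.39, 2.39, 3.01, 3.01, 3.14, 3.14, 3.14].

### API

Orientations are given as a unit quaternion [x, y, z, w].
In Python, from cell import env gives the robot as it stands. Calls block until the motion is done:
- env.movep(position, orientation): joint-space move of the TCP to a pose.
- env.move_l(position, frame=None, speed=0.15): straight line of the TCP; frame=None keeps the orientation; speed is the mean speed in m/s.
- env.move_j(angles): joint-space move.
- env.open_gripper() and env.close_gripper(grasp_force=None): open the fingers fully, or close them until they stop; grasp_force is the grip in N (None keeps the last).
- env.pause(seconds).
- env.ik(position, orientation): joint angles nearest the present ones, or None.
- env.read_state(): the state.
- env.camera(name): name is "side" or "top"; returns a dict with "pixels" (384x512x3 uint8, blue, green, red), "fx", "fy", "cx", "cy" (pixels), "k1" (the pictures are not rectified: a ray, as slopes to the right and down, at radius r is drawn at 1 + k1 r^2 times it, then the intrinsics apply), "rvec" (rotation vector, rad) and "tvec" (3), from world to camera coordinates, as OpenCV has them. Camera axes: x right, y down, z forward; pixel columns grow to the right and rows downward; lengths in m; the calibration is good to about 2 mm. A picture is of the moment at which its call begins. There is no depth.
A pose or a line that the arm cannot do raises env.PlanningError and nothing moves.
- env.close_job(): hands the job in, once; it reports no verdict.
The state is a dict: "clock": time; "joint_pos": joint angles; "joint_velocities": joint speeds; "effort": joint torques, N m; "eef_pos": TCP position; "ee_rot": TCP orientation; "force": force on the tool from outside, world axes, zero at the start; "wrist_torque": the same for the moment, N m; "gripper_width": finger opening in m.
Only numpy, scipy, OpenCV 4.12 (cv2) and the standard library are available. Lean on these libraries where they do the work, as an engineer would, in place of code of your own. Each camera call takes 0.05 s, during which the arm holds its last target.

### The job

The orange spent coffee pod lies on the deck of the aluminium pod bin. Push the bin's self-closing flap down with one finger and, while that finger keeps it open, push the pod over the edge with the other finger so that it drops into the bin; then withdraw and let the flap close. Only push the pod, never pick it up or crush it, never slide it onto the closed flap, and leave everything else on the ledge where it stands.

Things in the scene. Friction and masses are not known exactly. Their poses are not given: they have to be found in the camera images.
- pod_bin: brushed aluminium pod bin fixed to the ledge, 245 (x) by 150 (y) by 135 mm high; origin at the centre of its underside, z up. Top all flat at 135 mm, no rims: x -122.5 to -12.5 mm solid deck with the orange pod on it; -12.5 to 87.5 mm the opening, filled by the flap; then a fixed strip. Below the flap it is hollow: x -12.5 to 117.5 mm, 140 mm wide, floor 5 mm above the ledge
- lip (a point): centre of the deck's edge, where deck and flap meet, on the top surface (bin frame -12.5, 0, 135 mm); axes as the bin's; the edge runs along y, the flap lies to its +x side, the deck to its -x side
- flap (a joint): angle (rad) of the dark steel flap, 97 (bin x) by 134 by 4 mm: 0 shut, flush with the deck; grows to 1.5 as it swings down into the bin. Hinge along y at its far edge, 100 mm beyond the lip (bin x 87.5, z 135 mm); the edge at the lip swings down. A spring shuts it: 0.6 N at the lip edge starts it, hinge torque 0.06 N m shut, 0.16 wide open. Shut, it bears the pod's weight
- flap_edge (a point): middle of the flap's free edge (marked by a 10 mm pale stripe), on its top face; moves with the flap, 98 mm from the hinge
- spent_pod: orange hard puck-shaped coffee pod, straight-sided, 46 mm across and 20 mm tall, about 30 g; origin at the centre of its underside, z up through its axis. Starts flat on the deck, its edge 6 to 46 mm short of the lip, its centre up to 30 mm either side of the bin's middle line; slides freely
- fresh_pod_a: white unused hard puck-shaped coffee pod, straight-sided, 46 mm across and 20 mm tall, about 30 g; origin at the centre of its underside, z up through its axis; stands on the ledge beside the bin, not to be moved
- fresh_pod_b: white unused hard puck-shaped coffee pod, straight-sided, 46 mm across and 20 mm tall, about 30 g; origin at the centre of its underside, z up through its axis; stands on the ledge beside the bin, not to be moved
- tamper: coffee tamper standing on its steel base, 56 mm across, 88 mm tall with a wooden handle; origin at the centre of its underside; beside the bin, not to be moved
- saucer: teal ceramic saucer 132 mm across, 12 mm high; origin at the centre of its underside; not to be moved
- cup: teal ceramic cup 80 mm across, 62 mm tall, with a handle at its +y, standing on the saucer; origin at the centre of its underside; not to be moved
- jar: glass jar with a bamboo lid, 84 mm across, 120 mm tall; origin at the centre of its underside; not to be moved
- pitcher: steel milk pitcher 84 mm across, 100 mm tall, with a handle at its +y; origin at the centre of its underside; not to be moved
Mind the look-alikes: they are no part of the job. Several things have the shape of the spent_pod; the one meant has the colours described above.

How it is judged:
On the way, in this order (a step that is already met when the one before it is completed fails the run):
1. the flap is pushed open while the orange pod still lies on the deck (value of joint flap above 0.3 rad and x of spent_pod in the frame of pod_bin below -0.0125 m and z of spent_pod in the frame of pod_bin above 0.131 m), for 0.2 s.
2. the orange pod has dropped through the opening into the bin (x of spent_pod in the frame of pod_bin between -0.0125 and 0.118 m and y of spent_pod in the frame of pod_bin between -0.07 and 0.07 m and z of spent_pod in the frame of pod_bin between -0.002 and 0.075 m), for 0.1 s.
At the end, for the whole second after the job is handed in: the orange pod lies at rest inside the bin (its origin within the inner walls and less than 75 mm above the ledge), and the flap has closed (joint under 0.06 rad) (all of step 2 and value of joint flap below 0.06 rad and linear speed of spent_pod below 0.03 m/s); the robot touches nothing.
It fails at once if the orange pod is lifted more than 15 mm off the deck (z of spent_pod in the frame of pod_bin above 0.15 m).
It fails at once if the orange pod is slid onto the closed flap (its centre more than 8 mm past the lip with the flap less than 0.2 rad open) (x of spent_pod in the frame of pod_bin above -0.0045 m and z of spent_pod in the frame of pod_bin above 0.129 m and value of joint flap below 0.2 rad).
It fails at once if the orange pod is crushed or gripped with more than 20 N (contact force between the fingers and spent_pod above 20 N).
It fails at once if another thing on the ledge (unused pod, tamper, saucer, cup, jar or pitcher) is moved more than 15 mm (distance of any of fresh_pod_a, fresh_pod_b, tamper, saucer, cup, jar, pitcher from where it was at the start of the episode above 0.015 m).
It also fails if it takes over 48 s, if anything falls off the work surface, if the arm or the gripper's body presses on something with over 40 N, if the wrist force passes 120 N, or if a joint passes its speed limit or range.

## Working session

There is one attempt and no reset: what is moved stays moved. The work goes in short steps, each a Python script; the robot and the scene stay as the last script left them, time stands still between calls to the robot, and variables do not carry over. Pictures are saved under pics/ and viewed, and the job is handed in when it is done.

```bash
ls; mkdir -p pics; python3 - <<'E'
from cell import env
import cv2
for n in ["side","top"]:
    c=env.camera(n); cv2.imwrite(f"pics/{n}0.png",c["pixels"]); print(n,{k:v for k,v in c.items() if k!="pixels"})
s=env.read_state(); print(s); print(env.hold_point_z)
E
```

```text
pics
side {'fx': 499.9830949548238, 'fy': 499.9830949548238, 'cx': 258.18474899505924, 'cy': 189.02328682275905, 'k1': 0.07154957360907302, 'rvec': array([ 2.24268836, -0.28747327,  0.13783591]), 'tvec': array([-0.52752558,  0.1796087 ,  1.72319078])}
top {'fx': 365.221087028342, 'fy': 365.221087028342, 'cx': 254.06881415078166, 'cy': 190.0431594200063, 'k1': -0.07430682679733672, 'rvec': array([ 2.16254767, -2.13472727,  0.19637834]), 'tvec': array([-0.01051728,  0.55220027,  1.05588888])}
{'clock': 0.1, 'joint_pos': array([ 1.10875525,  0.41187689, -0.01272177,  1.5969269 ,  0.00559456,
        1.13427265, -0.08222079]), 'joint_velocities': array([-4.05771406e-04, -6.32926134e-05,  7.80359521e-04, -2.61503212e-03,
        1.62007281e-04, -1.33321063e-04,  1.05420017e-03]), 'effort': array([ 3.47616711e-03, -5.89095426e+01,  6.44371714e-01, -2.91708899e+01,
       -5.37089235e-02,  1.45057242e-02,  3.88190267e-05]), 'eef_pos': array([ 0.23964247, -0.57676094,  0.22187129]), 'ee_rot': array([ 0.39276507,  0.58860704, -0.39225232,  0.58772057]), 'force': array([ 0.26353893,  0.38276272, -0.94233099]), 'wrist_torque': array([ 0.02772701, -0.00058147,  0.05478642]), 'gripper_width': 0.08780627053551456}
-0.0187
```

View pics/side0.png

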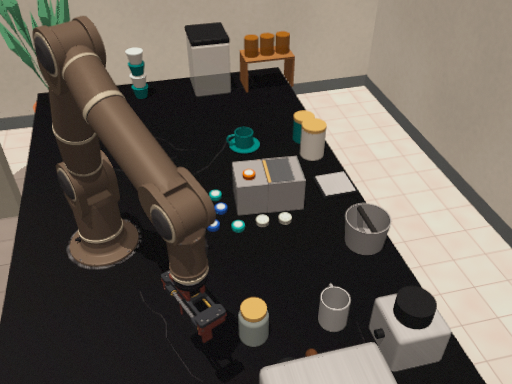

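View pics/top0.png

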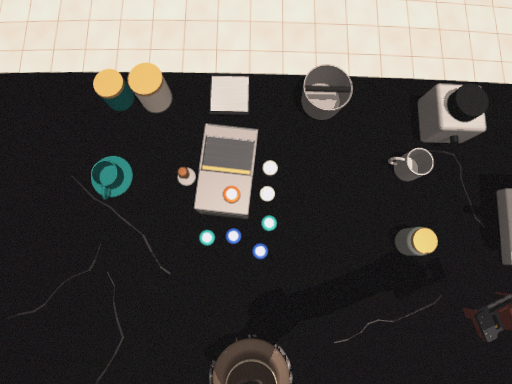

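The side view shows the bin at about (268,185), with the orange pod at (249,174). In the top view the bin is at about (228,170), with the stripe at (227,170).

Possible look-alikes in the top view:
- orange pod on the deck (232,195)
- white pods (270,168) and (267,194)
- teal pods (269,223) and (207,238)
- blue pods (233,236) and (260,251)
- round orange lids (109,83), (147,78) and (425,240)

The orange pod on the deck at (232,195) is the one described. I'll check it in a close crop and measure.

```bash
cat > h.py <<'E'
import numpy as np, cv2
from cell import env
def ray(c,uv):
    R,_=cv2.Rodrigues(np.array(c["rvec"],float)); t=np.array(c["tvec"])
    d=(np.asarray(uv,float)-[c["cx"],c["cy"]])/[c["fx"],c["fy"]]
    rd=np.linalg.norm(d); r=rd
    for _ in range(20): r=rd/(1+c["k1"]*r*r)
    d=d*(r/rd if rd>0 else 1)
    return -R.T@t, R.T@np.array([d[0],d[1],1.])
def onz(c,uv,z):
    o,d=ray(c,uv); return o+d*(z-o[2])/d[2]
def proj(c,P):
    R,_=cv2.Rodrigues(np.array(c["rvec"],float)); p=R@np.array(P,float)+c["tvec"]
    d=p[:2]/p[2]; d=d*(1+c["k1"]*(d@d)); return d*[c["fx"],c["fy"]]+[c["cx"],c["cy"]]
E
python3 - <<'E'
from h import *
c=env.camera("top"); im=c["pixels"]
crop=im[105:265,165:305]; cv2.imwrite("pics/crop_top.png",cv2.resize(crop,None,fx=3.7,fy=3.7,interpolation=cv2.INTER_CUBIC))
c2=env.camera("side"); cv2.imwrite("pics/crop_side.png",cv2.resize(c2["pixels"][100:240,200:350],None,fx=4,fy=4,interpolation=cv2.INTER_CUBIC))
hsv=cv2.cvtColor(im,cv2.COLOR_BGR2HSV)
for nm,lo,hi in [("orange",(5,150,100),(14,255,255)),("stripe",(16,80,80),(32,255,255))]:
    m=cv2.inRange(hsv,np.array(lo),np.array(hi)); m[:105]=0;m[265:]=0;m[:,:165]=0;m[:,305:]=0
    cs,_=cv2.findContours(m,cv2.RETR_EXTERNAL,cv2.CHAIN_APPROX_NONE)
    for k in cs:
        if cv2.contourArea(k)>10:
            print(nm,cv2.contourArea(k),cv2.minAreaRect(k),cv2.minEnclosingCircle(k))
E
```

```text
orange 33.0 ((230.50001525878906, 193.5), (14.142135620117188, 15.55634880065918), 45.0) ((231.05844116210938, 193.90260314941406), 8.166387557983398)
orange 41.5 ((182.25, 171.25), (7.77817440032959, 8.485280990600586), 45.0) ((182.0, 171.5), 4.609872341156006)
stripe 165.0 ((225.95399475097656, 169.39854431152344), (48.371376037597656, 4.470340728759766), 6.581944942474365) ((226.0, 169.0), 24.186872482299805)
```

View pics/crop_top.png

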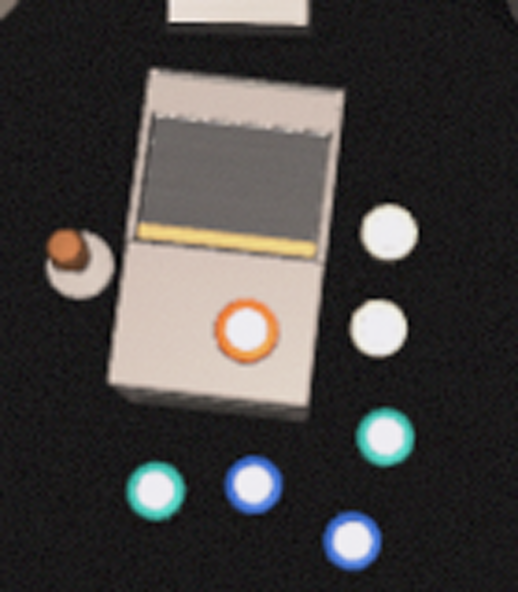

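View pics/crop_side.png

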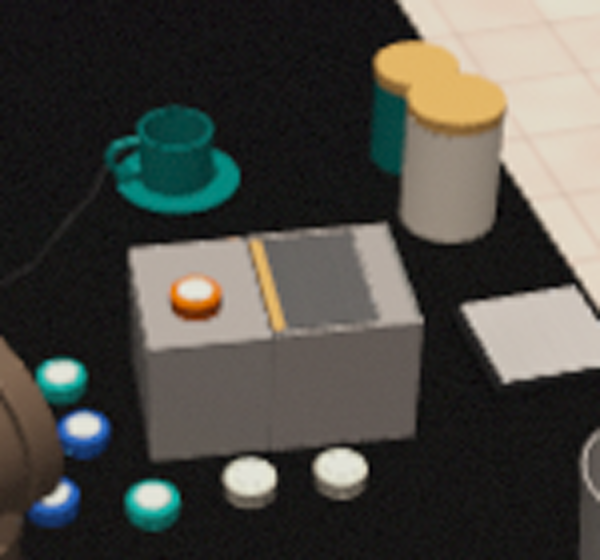

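The crop shows the orange-ringed pod at about (231.8,194.2) full-frame, on the light deck on the robot's side of the stripe. The tamper is to the left of the bin, at (186,175). Next I'll compute the bin frame and the pod position.

```bash
python3 - <<'E'
from h import *
c=env.camera("top"); im=c["pixels"]
f=lambda u,v:(165+(u+.5)/3.7-.5,105+(v+.5)/3.7-.5)
P=[onz(c,f(*p),0.135) for p in [(150,70),(344,90),(309,405),(109,382)]]
P=np.array(P)[:,:2]; print(P)
print("sides",[np.linalg.norm(P[i]-P[(i+1)%4]) for i in range(4)])
ax=(P[0]-P[3]+P[1]-P[2]); print("yaw",np.degrees(np.arctan2(ax[1],ax[0])), "cen",P.mean(0))
ay=(P[0]-P[1]+P[3]-P[2]); print("yaw_y",np.degrees(np.arctan2(-ay[0],ay[1])))
# fine: stripe
hsv=cv2.cvtColor(im,cv2.COLOR_BGR2HSV)
m=cv2.inRange(hsv,np.array((16,80,80)),np.array((32,255,255)));m[:150]=0;m[190:]=0;m[:,:190]=0;m[:,265:]=0
ys,xs=np.nonzero(m); W=np.array([onz(c,(x,y),.135)[:2] for x,y in zip(xs,ys)])
mu=W.mean(0); u,s,v=np.linalg.svd(W-mu); d=v[0]*np.sign(v[0][1]); print("stripe cen",mu,"yaw",np.degrees(np.arctan2(-d[0],d[1])),"len",np.ptp((W-mu)@d))
yaw=np.arctan2(-d[0],d[1])
# pod ring: dark-orange saturated pixels
m=cv2.inRange(hsv,np.array((3,110,80)),np.array((15,255,255)));m[:180]=0;m[210:]=0;m[:,:215]=0;m[:,:]=m
m[:,250:]=0
k=cv2.convexHull(np.argwhere(m>0)[:,::-1].astype(np.float32)); (pc,pr)=cv2.minEnclosingCircle(k)
print("pod px",pc,pr)
for z in (.155,.145): print(onz(c,pc,z))
# side
s=env.camera("side"); h=cv2.cvtColor(s["pixels"],cv2.COLOR_BGR2HSV)
m=cv2.inRange(h,np.array((3,110,80)),np.array((15,255,255)));m[:160]=0;m[185:]=0;m[:,:235]=0;m[:,260:]=0
k=np.argwhere(m>0)[:,::-1]; print("side pod box",k.min(0),k.max(0)); ctr=(k.min(0)+k.max(0))/2
print("side pod z.145",onz(s,ctr,.145))
m=cv2.inRange(h,np.array((16,80,80)),np.array((32,255,255)));m[:155]=0;m[186:]=0;m[:,:255]=0;m[:,:]=m;m[:,280:]=0
ys,xs=np.nonzero(m); W=np.array([onz(s,(x,y),.135)[:2] for x,y in zip(xs,ys)]); mu=W.mean(0)
u,ss,v=np.linalg.svd(W-mu); d=v[0]*np.sign(v[0][1]);print("side stripe",mu,np.degrees(np.arctan2(-d[0],d[1])),np.ptp((W-mu)@d))
f2=lambda u,v:(200+(u+.5)/4-.5,100+(v+.5)/4-.5)
Q=np.array([onz(s,f2(*p),.135)[:2] for p in [(388,225),(421,321),(150,347),(129,249)]]);print(Q,Q.mean(0))
for nm,p in [("frA",(389,232)),("frB",(379,328))]: print(nm,onz(c,f(*p),.02))
print("tamper",onz(c,f(67,248),.088))
E
```

```text
[[ 0.72720113  0.13989208]
 [ 0.71372645 -0.00948932]
 [ 0.4708974   0.01407082]
 [ 0.48584434  0.16209039]]
sides [np.float64(0.14998790478069376), np.float64(0.24396932663446513), np.float64(0.14877232409382102), np.float64(0.24237546437039656)]
yaw -5.398757977235401 cen [0.59941733 0.07664099]
yaw_y -5.458988843597318
stripe cen [0.5946893  0.07852739] yaw -5.877006730832264 len 0.13475471125401733
pod px (231.19540405273438, 193.90805053710938) 8.414689064025879
[0.52297353 0.06065849 0.155     ]
[0.52446647 0.06106977 0.145     ]
side pod box [242 169] [254 179]
side pod z.145 [0.52356213 0.0611798  0.145     ]
side stripe [0.59517097 0.07572034] -5.974759371855895 0.13351774586105958
[[ 0.73018874  0.13630041]
 [ 0.71323614 -0.009857  ]
 [ 0.47310738  0.01476111]
 [ 0.48619387  0.16024893]] [0.60068153 0.07536336]
frA [ 0.62855158 -0.05202904  0.02      ]
frB [ 0.54668495 -0.04402864  0.02      ]
tamper [0.59631382 0.20575005 0.088     ]
```

Measurements: bin centre ≈ (0.600, 0.076), yaw ≈ −5.7°. The pod is at bin (−0.075, −0.022). Its edge is 39 mm short of the lip.

Plan:
1. Nudge the pod along the closed deck with the closed fingertips until it is just short of the lip.
2. Open the jaws and tilt the tool so finger A sits lower, ahead and to +y, pressing the flap. Finger B stays just above the deck behind the pod.

I'll check IK first.

```bash
cat >> h.py <<'E'
from scipy.spatial.transform import Rotation as Ro
YAW=np.radians(-5.7); C=np.array([0.600,0.0762,0.0])
Rb=Ro.from_euler('z',YAW).as_matrix()
def w(p): return C+Rb@np.array(p,float)
def b(p): return Rb.T@(np.array(p,float)-C)
def quat(xt,a,s=1):
    xt=Rb@np.array(xt,float);z=s*(Rb@np.array(a,float)); return Ro.from_matrix(np.column_stack([xt,np.cross(z,xt),z])).as_quat()
def tilt(dz,az,s=1):
    """jaw vector B->A unit, drop dz over 101 mm, azimuth az (bin)"""
    L=.101; sp=dz/L; cp=np.sqrt(1-sp*sp); h=np.array([np.cos(az),np.sin(az),0])
    a=cp*h-[0,0,sp]; xt=-sp*h-[0,0,cp]
    return quat(xt,a,s),a*L
def bp(Btip,dz,az,s=1):
    q,v=tilt(dz,az,s); return w(np.array(Btip)+v/2),q
E
python3 - <<'E'
from h import *
s=env.read_state(); print("jaw dir now(z)",Ro.from_quat(s["ee_rot"]).as_matrix()[:,2])
for sg in (1,-1):
    q=quat([0,0,-1],[0,1,0],sg)
    for p in [(-.118,-.022,.22),(-.118,-.022,.143),(-.07,-.022,.143)]:
        r=env.ik(w(p),q); print(sg,"pre",None if r is None else r.round(2))
    for az in (28,31):
      for B in [(-.075,-.018,.23),(-.075,-.018,.142),(-.03,-.018,.142)]:
        p,q2=bp(B,.045,np.radians(az),sg); r=env.ik(p,q2); print(sg,az,p.round(3),None if r is None else r.round(2))
E
```

```text
jaw dir now(z) [ 3.83726103e-01 -9.23446799e-01 -5.36678744e-04]
1 pre [ 0.56  0.31 -0.95  1.88  0.28  1.09  0.97]
1 pre [ 0.52  0.42 -0.94  1.97  0.42  0.95  0.84]
1 pre [ 0.43  0.47 -0.83  1.87  0.41  0.98  0.89]
1 28 [0.565 0.083 0.208] [ 0.15  0.74 -0.73  1.33  0.4   1.71 -0.2 ]
1 28 [0.565 0.083 0.12 ] [ 0.16  0.83 -0.73  1.4   0.46  1.58 -0.24]
1 28 [0.61  0.078 0.12 ] [ 0.11  0.87 -0.66  1.27  0.45  1.62 -0.18]
1 31 [0.564 0.085 0.208] [ 0.15  0.74 -0.75  1.34  0.42  1.71 -0.17]
1 31 [0.564 0.085 0.12 ] [ 0.16  0.83 -0.75  1.41  0.49  1.58 -0.22]
1 31 [0.609 0.081 0.12 ] [ 0.11  0.88 -0.68  1.28  0.48  1.63 -0.15]
-1 pre [ 0.33  0.24 -0.65  1.9   0.16  1.06 -2.07]
-1 pre [ 0.26  0.33 -0.6   1.99  0.24  0.89 -2.13]
-1 pre [ 0.2   0.39 -0.52  1.88  0.24  0.93 -2.09]
-1 28 [0.565 0.083 0.208] [-0.88  0.96  1.25  1.42 -0.59  1.74 -2.38]
-1 28 [0.565 0.083 0.12 ] [-0.89  1.08  1.24  1.49 -0.7   1.64 -2.33]
-1 28 [0.61  0.078 0.12 ] [-0.81  1.13  1.24  1.35 -0.73  1.7  -2.35]
-1 31 [0.564 0.085 0.208] [-0.9   0.95  1.25  1.42 -0.57  1.72 -2.34]
-1 31 [0.564 0.085 0.12 ] [-0.9   1.08  1.24  1.5  -0.68  1.62 -2.3 ]
-1 31 [0.609 0.081 0.12 ] [-0.83  1.13  1.24  1.36 -0.71  1.68 -2.31]
```

```bash
python3 - <<'E'
from h import *
env.move_l(env.read_state()["eef_pos"]+[0,0,.08],speed=.2)
env.close_gripper(5)
q=quat([0,0,-1],[0,1,0],1)
env.movep(w((-.118,-.022,.28)),q)
s=env.read_state();print(s["clock"],b(s["eef_pos"]),s["gripper_width"])
env.move_l(w((-.117,-.022,.165)),speed=.12)
c=env.camera("side"); cv2.imwrite("pics/s1.png",cv2.resize(c["pixels"][60:260,150:370],None,fx=3.5,fy=3,interpolation=cv2.INTER_CUBIC)[:600])
print(env.read_state()["clock"],env.read_state()["force"])
E
```

```text
4.6333 [-0.11758967 -0.0229708   0.27989845] 0.000480589780530729
5.7917 [ 0.06540831  0.23495321 -0.19121151]
```

View pics/s1.png

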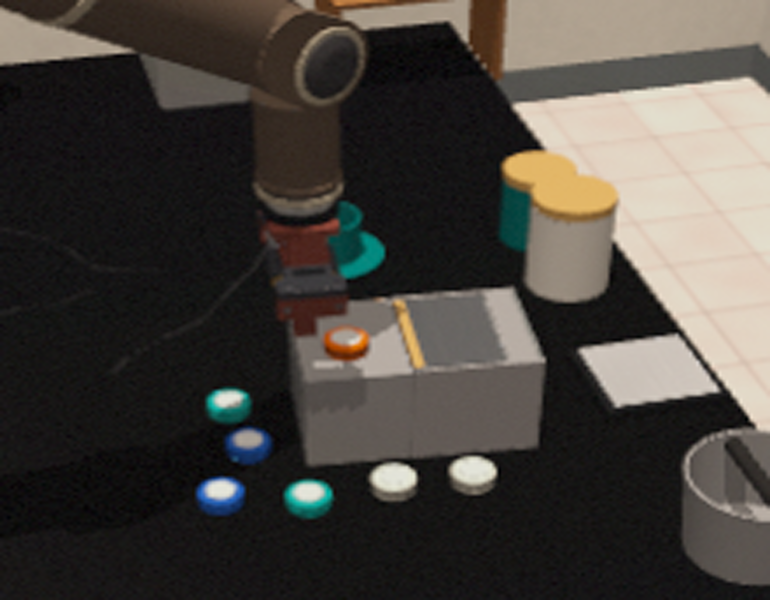

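The crop shows the closed fingertips at about (303,325), just behind the orange pod at (346,342). Next I descend and nudge the pod towards the lip.

```bash
python3 - <<'E'
from h import *
env.move_l(w((-.117,-.022,.142)),speed=.08); print(env.read_state()["force"])
env.move_l(w((-.0715,-.022,.142)),speed=.04); print(env.read_state()["force"], b(env.read_state()["eef_pos"]))
env.move_l(w((-.085,-.022,.142)),speed=.1)
env.move_l(w((-.085,-.022,.23)),speed=.2)
env.open_gripper()
p,q=bp((-.08,-.018,.235),.045,np.radians(31)); env.movep(p,q)
s=env.read_state(); print(s["clock"],s["gripper_width"])
for n,(y0,y1,x0,x1) in {"side":(120,240,200,340),"top":(100,240,160,310)}.items():
    c=env.camera(n); cv2.imwrite(f"pics/{n}2.png",cv2.resize(c["pixels"][y0:y1,x0:x1],None,fx=4,fy=4,interpolation=cv2.INTER_CUBIC))
    h=cv2.cvtColor(c["pixels"],cv2.COLOR_BGR2HSV); m=cv2.inRange(h,np.array((3,110,80)),np.array((15,255,255)))
    for k in cv2.findContours(m[y0:y1,x0:x1],cv2.RETR_EXTERNAL,cv2.CHAIN_APPROX_NONE)[0]:
        if len(k)>6:
            k=k.reshape(-1,2)+[x0,y0]; ct=(k.min(0)+k.max(0))/2; print(n,ct,np.ptp(k,0),b(onz(c,ct,.145)))
E
```

```text
[ 0.15306467  0.69551371 -1.04021816]
[ 0.48157988 -0.22412895  0.26573757] [-0.07164612 -0.02199005  0.14200947]
10.775 0.08762583294508597
side [263. 169.] [4 2] [-0.01700516 -0.00162603  0.145     ]
side [259. 173.] [12 10] [-0.03496388 -0.02278677  0.145     ]
top [183. 172.] [10 10] [-0.02830294  0.1164368   0.145     ]
```

View pics/side2.png

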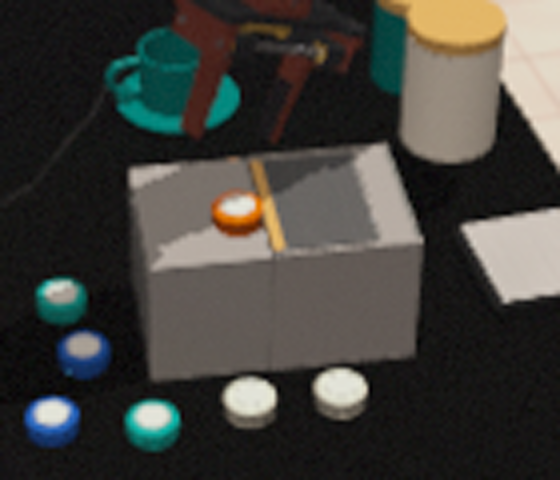

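View pics/top2.png

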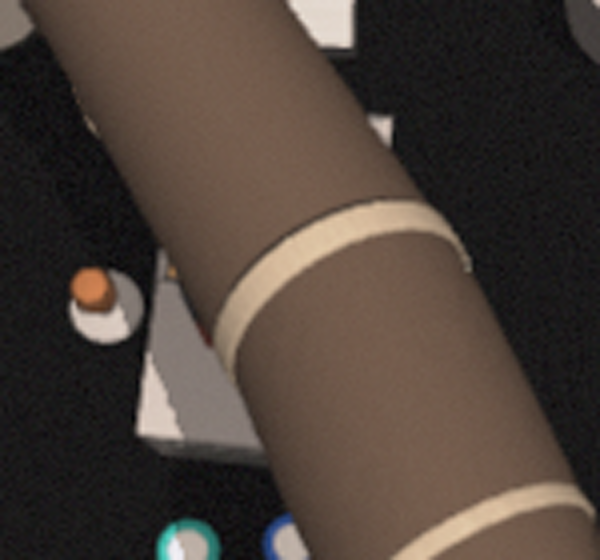

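The side crop shows the pod at (238,212), which is bin (−0.036, −0.0225), just short of the lip, with the flap shut. The tool is above it with A ahead. I need a bit more forward spacing between the fingers, so I'll use dz 40 mm at azimuth 24°. I'll check the fingertips against the projection before going down.

```bash
python3 - <<'E'
from h import *
az=np.radians(24); dz=.04
p,q=bp((-.079,-.016,.20),dz,az); env.movep(p,q)
c=env.camera("side"); im=c["pixels"].copy(); _,v=tilt(dz,az)
B=np.array((-.079,-.016,.20))
s=env.read_state(); print(s["clock"],(s["eef_pos"]-p)); 
big=cv2.resize(im[110:220,200:340],None,fx=5,fy=5,interpolation=cv2.INTER_CUBIC)
for P in (B,B+v):
    u=proj(c,w(P)); print(u); cv2.circle(big,tuple(int(t) for t in (u-[200,110])*5),4,(0,255,0),1)
cv2.imwrite("pics/side3.png",big)
for z in (.142,): 
  for x in (-.079,-.033):
    pp,qq=bp((x,-.016,z),dz,az); print(env.ik(pp,qq))
E
```

```text
11.1833 [-0.00033084 -0.00119954  0.00117585]
[246.29911831 160.52838447]
[268.16623813 161.27777004]
[ 0.06407234  0.72831554 -0.50550045  1.45952651  0.29941079  1.45195573
 -0.17804841]
[ 0.04955382  0.79524695 -0.48765377  1.32432845  0.31800208  1.51670761
 -0.14540189]
```

View pics/side3.png

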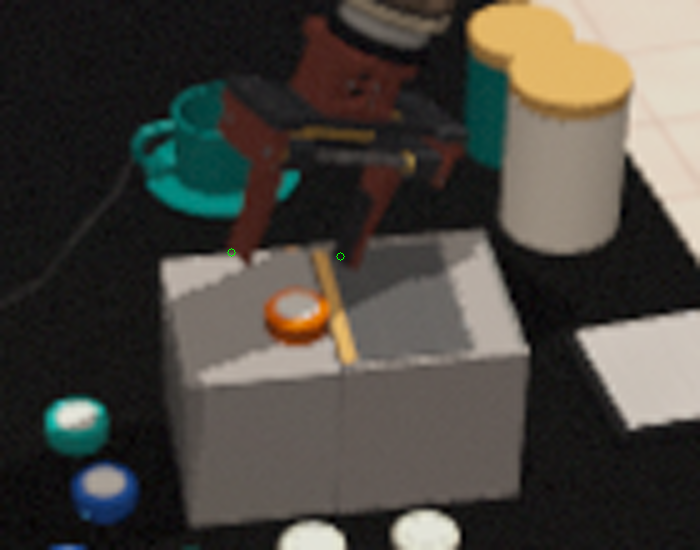

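The tips are drawn about 2 px right of and below the predicted centre points. That matches the visible front corner of a 20 mm wide finger, so the geometry agrees. Now I descend to open the flap.

```bash
python3 - <<'E'
from h import *
az=np.radians(24); dz=.04
for z in (.185,.17,.155,.146,.142):
    p,q=bp((-.079,-.016,z),dz,az); env.move_l(p,speed=.06); s=env.read_state(); print(z,s["force"].round(2),s["clock"],(s["eef_pos"]-p).round(4))
env.pause(.4)
c=env.camera("side"); cv2.imwrite("pics/side4.png",cv2.resize(c["pixels"][110:220,200:340],None,fx=5,fy=5,interpolation=cv2.INTER_CUBIC))
c=env.camera("top"); cv2.imwrite("pics/top4.png",cv2.resize(c["pixels"][100:240,160:310],None,fx=4,fy=4,interpolation=cv2.INTER_CUBIC))
E
```

```text
0.185 [ 0.21 -0.77 -0.24] 11.5833 [-0.0003  0.0003 -0.0003]
0.17 [-0.86 -0.49  0.29] 11.9833 [-0.0004 -0.0001 -0.0004]
0.155 [-1.82 -0.29  0.1 ] 12.3833 [-0.0004 -0.0002 -0.0005]
0.146 [-0.67 -0.69  0.  ] 12.6833 [-0.0003 -0.     -0.0004]
0.142 [-0.43 -0.39  1.09] 12.9333 [-0.      0.0001 -0.0001]
```

View pics/side4.png

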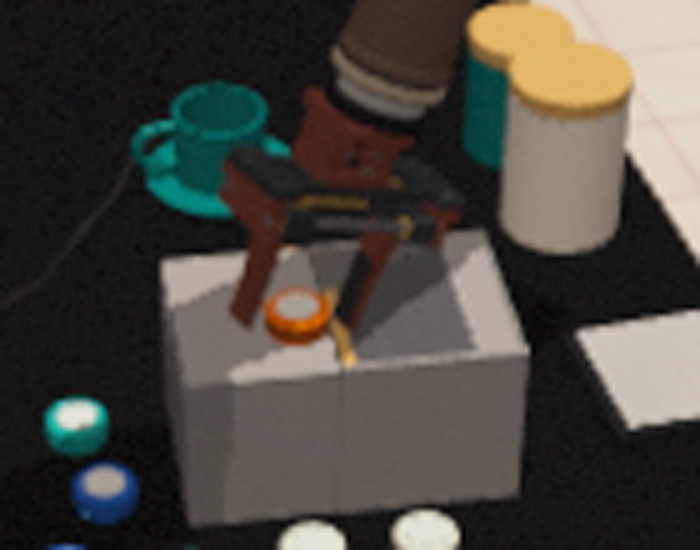

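View pics/top4.png

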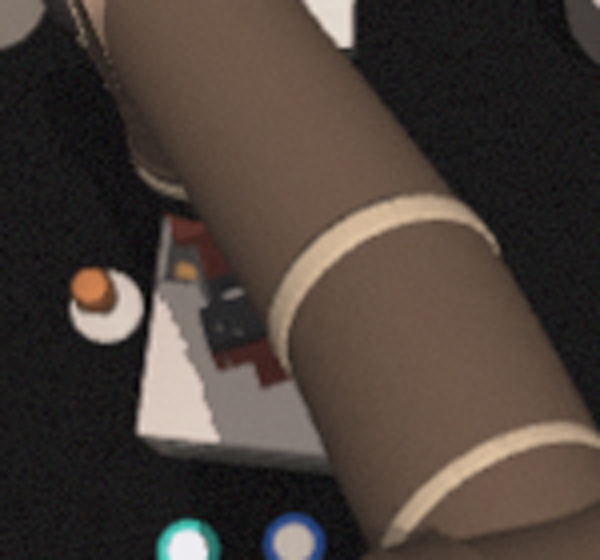

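The side crop shows A at (352,320) inside the opening, the pod still at (297,315), and B at (245,325) behind it. I'll check the flap angle against the stripe position.

```bash
python3 - <<'E'
from h import *
c=env.camera("side")
f=lambda P:((proj(c,w(P))-[200,110])*5+2).round(0)
for th in (0,.2,.3,.4,.5,.6):
    e=[(.0875-r*np.cos(th),y,.135-r*np.sin(th)) for r in (.098,.088) for y in (.067,0,-.067)]
    print(th,[tuple(f(P)) for P in e])
print("near wall top inner",f((-.0125,-.07,.135)),f((.0875,-.07,.135)), f((-.0125,.07,.135)))
h=cv2.cvtColor(c["pixels"],cv2.COLOR_BGR2HSV); m=cv2.inRange(h,np.array((16,70,60)),np.array((32,255,255)))[110:220,200:340]
ys,xs=np.nonzero(m); 
for y in np.unique(ys):
    if y>30: print(y*5+2,(xs[ys==y]*5+2))
E
```

```text
0 [(np.float64(311.0), np.float64(252.0)), (np.float64(325.0), np.float64(306.0)), (np.float64(341.0), np.float64(363.0)), (np.float64(324.0), np.float64(251.0)), (np.float64(339.0), np.float64(305.0)), (np.float64(355.0), np.float64(361.0))]
0.2 [(np.float64(313.0), np.float64(273.0)), (np.float64(328.0), np.float64(327.0)), (np.float64(343.0), np.float64(384.0)), (np.float64(326.0), np.float64(269.0)), (np.float64(341.0), np.float64(323.0)), (np.float64(357.0), np.float64(381.0))]
0.3 [(np.float64(316.0), np.float64(283.0)), (np.float64(331.0), np.float64(337.0)), (np.float64(347.0), np.float64(394.0)), (np.float64(329.0), np.float64(278.0)), (np.float64(344.0), np.float64(332.0)), (np.float64(360.0), np.float64(390.0))]
0.4 [(np.float64(320.0), np.float64(292.0)), (np.float64(335.0), np.float64(346.0)), (np.float64(351.0), np.float64(404.0)), (np.float64(332.0), np.float64(287.0)), (np.float64(348.0), np.float64(341.0)), (np.float64(364.0), np.float64(398.0))]
0.5 [(np.float64(326.0), np.float64(301.0)), (np.float64(341.0), np.float64(355.0)), (np.float64(357.0), np.float64(413.0)
[... 197 characters left out ...]
4(363.0)), (np.float64(364.0), np.float64(421.0)), (np.float64(343.0), np.float64(302.0)), (np.float64(359.0), np.float64(356.0)), (np.float64(375.0), np.float64(414.0))]
near wall top inner [339. 366.] [478. 352.] [307. 250.]
182 [392 397]
197 [307 312 317 322 327 332]
202 [297 302 307 312 317 322 327 332 337 342 347 352 357 362]
207 [297 302 307 337 342 347 352 357 362]
217 [402 407]
222 [402 407 412]
227 [407 412]
232 [402 407]
237 [402 407]
287 [327]
292 [327 332 337]
297 [327 332 337]
302 [332 337]
307 [332]
312 [332]
322 [332 337]
327 [302 332 337 342]
332 [337 342]
337 [337 342 347]
342 [337 342 347]
347 [337 342 347 352]
352 [342 347 352]
357 [342 347 352]
362 [342 347 352]
367 [347]
```

```bash
python3 -c "
import cv2;i=cv2.imread('pics/side4.png')[230:400,240:440];cv2.imwrite('pics/side4z.png',cv2.resize(i,None,fx=3.5,fy=3.5))"
```

```text
(no output)
```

View pics/side4z.png

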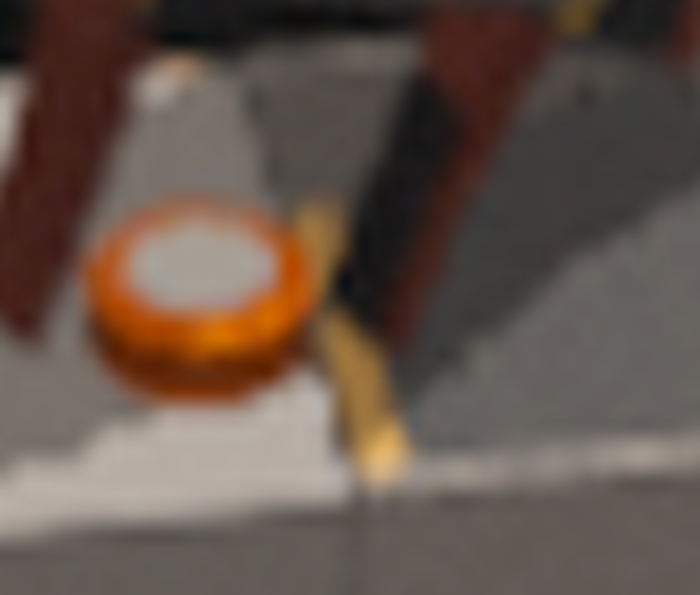

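The stripe's far end is at about (327–337, 287–292), which matches θ ≈ 0.4 rad. The flap is open and the pod is still on the deck, so now I push.

```bash
python3 - <<'E'
from h import *
az=np.radians(24); dz=.04
def snap(k):
    c=env.camera("side"); return cv2.resize(c["pixels"][130:215,210:320],None,fx=3.5,fy=3.5,interpolation=cv2.INTER_CUBIC)
ims=[]
for x in (-.066,-.055,-.046,-.039):
    p,q=bp((x,-.016,.142),dz,az); env.move_l(p,speed=.05); s=env.read_state(); print(x,s["force"].round(2),s["clock"]); ims.append(snap(x))
g=np.vstack([np.hstack(ims[:2]),np.hstack(ims[2:])]); cv2.imwrite("pics/push.png",g); print(g.shape)
E
```

```text
-0.066 [0.98 0.9  1.29] 13.8917
-0.055 [-0.61  0.73  1.21] 14.3083
-0.046 [-0.14  0.    1.26] 14.6917
-0.039 [-1.01 -0.44  2.12] 15.0333
(596, 770, 3)
```

View pics/push.png

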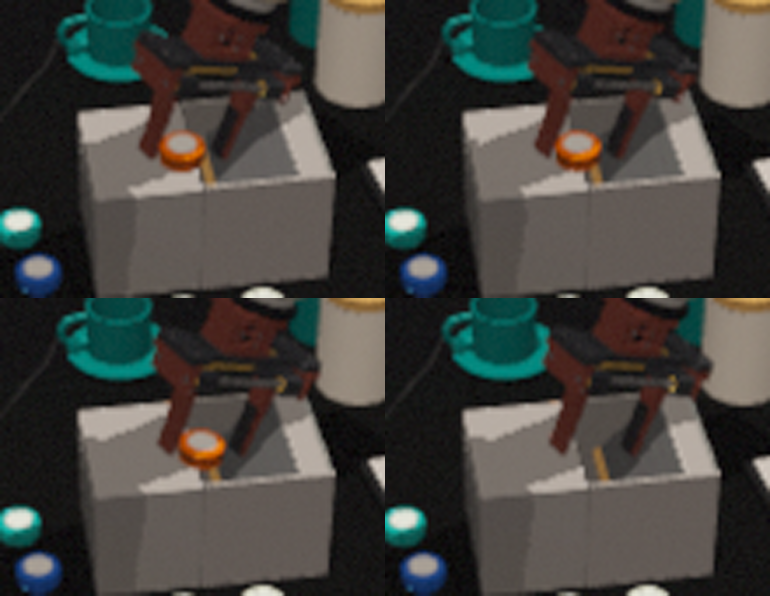

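Over the four frames the pod rides to the lip and then drops out of sight. In the last frame only the stripe is visible, at (600,462). I'll open the flap further so the pod clears it, then look.

```bash
python3 - <<'E'
from h import *
az=np.radians(24); dz=.04
p,q=bp((-.026,-.016,.142),dz,az); env.move_l(p,speed=.05); env.pause(.5); s=env.read_state(); print(s["force"].round(2),s["clock"])
for n,(y0,y1,x0,x1) in {"side":(130,215,210,320),"top":(100,240,160,310)}.items():
    c=env.camera(n); cv2.imwrite(f"pics/{n}5.png",cv2.resize(c["pixels"][y0:y1,x0:x1],None,fx=4 if n=="top" else 6,fy=4 if n=="top" else 6,interpolation=cv2.INTER_CUBIC))
E
```

```text
[-3.97  0.3   0.9 ] 15.9917
```

View pics/side5.png

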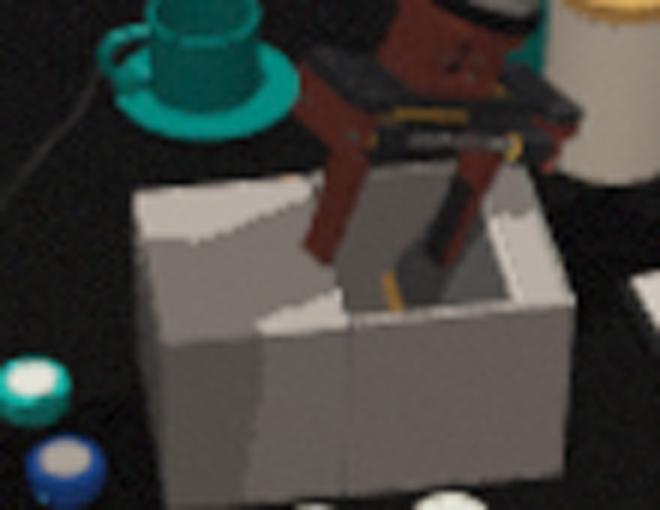

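View pics/top5.png

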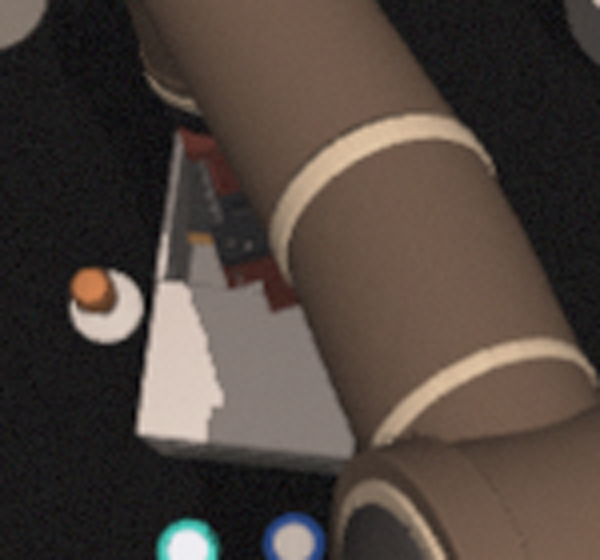

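```bash
python3 - <<'E'
from h import *
c=env.camera("side"); R,_=cv2.Rodrigues(c["rvec"]); o=b(-R.T@c["tvec"]); print("cam",o)
# lowest visible z at given x,y over near wall (y=-.07,z=.135)
for x in (0.,.02):
  for y in (-.045,-.022,0,.03,.06):
    P=np.array((x,y)); t=(-.07-o[1])/(y-o[1]); z=(.135-o[2]*(1-t))/t; print(x,y,round(z,3))
f=lambda P:((proj(c,w(P))-[210,130])*6+2.5).round(0)
for th in (.8,.9,1.0,1.1):
  print(th,[f((.0875-.098*np.cos(th),y,.135-.098*np.sin(th))) for y in (.067,.03,0,-.03)])
E
```

```text
cam [-0.25940501 -1.42127584  1.23188935]
0.0 -0.045 0.115
0.0 -0.022 0.096
0.0 0 0.078
0.0 0.03 0.054
0.0 0.06 0.029
0.02 -0.045 0.115
0.02 -0.022 0.096
0.02 0 0.078
0.02 0.03 0.054
0.02 0.06 0.029
0.8 [array([358., 268.]), array([368., 303.]), array([377., 333.]), array([385., 363.])]
0.9 [array([369., 275.]), array([380., 310.]), array([388., 340.]), array([397., 370.])]
1.0 [array([381., 281.]), array([392., 316.]), array([401., 346.]), array([410., 376.])]
1.1 [array([394., 285.]), array([405., 321.]), array([414., 351.]), array([423., 381.])]
```

The flap is at about 1.0 rad, which leaves a gap of about 47 mm. The pod can't stay on that slope or bridge the gap, and nothing shows above the sight line. I'll withdraw straight up and check that the flap shuts.

```bash
python3 - <<'E'
from h import *
az=np.radians(24); dz=.04
for z in (.17,.20,.29):
    p,q=bp((-.026,-.016,z),dz,az); env.move_l(p,speed=.1); s=env.read_state(); print(z,s["force"].round(2),s["clock"])
env.movep([.42,-.32,.36],quat([0,0,-1],[0,1,0],1)); env.pause(.5)
print(env.read_state()["clock"],env.read_state()["force"].round(2))
for n,(y0,y1,x0,x1),k in [("side",(100,240,200,340),4),("top",(60,270,80,310),2.6)]:
    c=env.camera(n); cv2.imwrite(f"pics/{n}6.png",cv2.resize(c["pixels"][y0:y1,x0:x1],None,fx=k,fy=k,interpolation=cv2.INTER_CUBIC))
E
```

```text
0.17 [1.37 1.06 3.78] 16.575
0.2 [-0.07  0.82 -0.02] 17.025
0.29 [-0.49  0.34  0.12] 18.075
20.3417 [-0.32 -0.36  0.25]
```

View pics/side6.png

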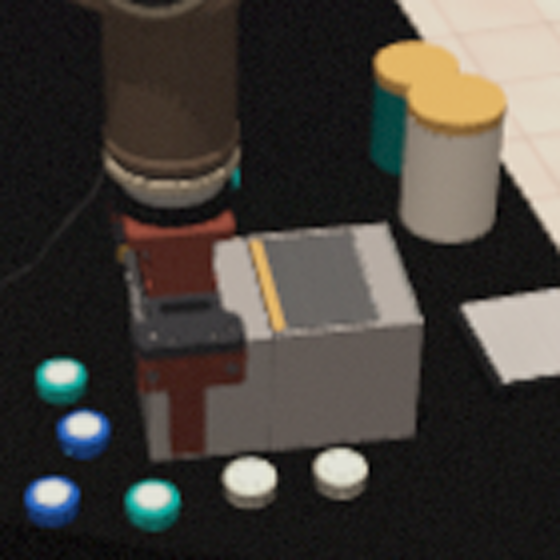

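View pics/top6.png

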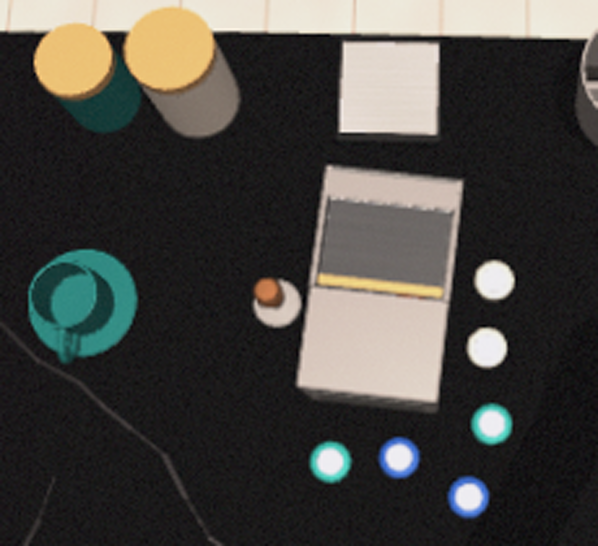

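The flap looks shut, the deck is clear and the neighbours look unmoved. There is a faint orange tint in the slit near (410,294), so I'll zoom in before handing in.

```bash
python3 - <<'E'
from h import *
c=env.camera("top"); a=c["pixels"]; i0=cv2.imread("pics/top0.png")
cv2.imwrite("pics/z7.png",np.vstack([cv2.resize(x[160:182,195:260],None,fx=11,fy=11,interpolation=cv2.INTER_NEAREST) for x in (i0,a)]))
for im in (i0,a):
    h=cv2.cvtColor(im,cv2.COLOR_BGR2HSV); m=cv2.inRange(h,np.array((16,80,80)),np.array((32,255,255)));m[:150]=0;m[190:]=0;m[:,:190]=0;m[:,265:]=0
    ys,xs=np.nonzero(m); print(len(xs),xs.mean(),ys.mean(),[ (round(ys[(xs//10)==k].mean(),2)) for k in range(21,25)])
d=cv2.absdiff(i0,a).max(2)[120:215,160:280]; 
ys,xs=np.nonzero(d>60); print(len(xs), list(zip(xs+160,ys+120))[:5])
for k,z in [("z.02",.02),("z.115",.115),("z.005",.005)]:
    print(k,b(onz(c,(80+410/2.6,60+294/2.6),z)))
E
```

```text
216 225.5 169.36111111111111 [np.float64(168.04), np.float64(169.18), np.float64(170.39), np.float64(171.59)]
215 225.5767441860465 169.3813953488372 [np.float64(168.09), np.float64(169.24), np.float64(170.39), np.float64(171.56)]
128 [(np.int64(229), np.int64(186)), (np.int64(230), np.int64(186)), (np.int64(231), np.int64(186)), (np.int64(232), np.int64(186)), (np.int64(233), np.int64(186))]
z.02 [ 0.0115169  -0.02772668  0.02      ]
z.115 [-0.00795157 -0.03198438  0.115     ]
z.005 [ 0.01459087 -0.02705442  0.005     ]
```

View pics/z7.png

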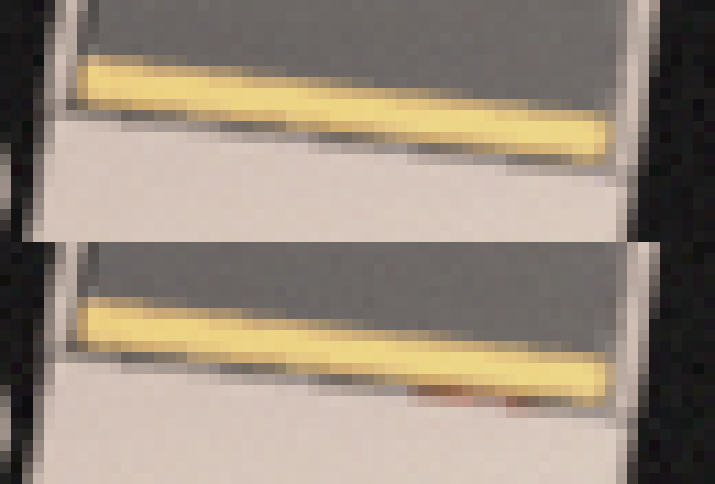

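The stripe is within 0.1 px of its starting position, so the flap is shut. The orange tint is the pod seen below through the 2 mm slit. Handing in.

```bash
python3 - <<'E'
from cell import env
print(env.close_job()); print(env.read_state()["clock"])
E
```

```text
the job is handed in; nothing more can be done
None
the job is handed in; nothing more can be done
```

The orange pod is in the bin with the flap shut, and I handed the job in at about 20 s; no verdict was reported.

- **What I did:** With the closed fingertips I first nudged the pod to just short of the lip with the flap still shut. Then I opened and tilted the jaws. The leading finger held the flap down at about 0.4 rad, opening to about 1.0 rad as the tool moved on. The other finger pushed the pod over the edge. I lifted straight out and moved clear.
- **Last checks:**
  - **Flap:** the flap stripe is within 0.1 px of where it started, so the flap is shut.
  - **Deck and neighbours:** the deck is empty. By eye, the pods, tamper, saucer, cup and jar beside the bin look unmoved. The pitcher was only partly in the final crops, but nothing went near it.
  - **Forces:** the wrist force I read between moves stayed within about 4 N per axis. Contact force on the pod was not measured.
- **Less certain:** I could not see the pod fully inside the bin. I infer it is there from its disappearance over the lip, the shut flap and an orange glint through the slit below the lip.
- **Disagreement:** after the nudge, the camera put the pod about 3 mm nearer the lip than the finger position implied. I allowed for this in the next moves.

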